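# Empty the fossil shaker jar into the catch tray

### The arm

A 6-joint arm with a two-finger parallel gripper is mounted at the origin on the work surface. World frame = base frame: x ahead of the robot, y to its left, z up, the work surface at z = 0. Lengths are in mm, angles in rad, forces in N, time in s.
With the tool pointing down it reaches from about 200 to 875 mm from the base axis. Payload 3.4 kg.
Tool frame: the origin (TCP) lies between the finger pads; the fingertips stand 17 mm ahead of it and the grasp point (between the pads) lies 2 mm behind it; z points along the fingers, y is the line along which they close (so a half turn about z gives the same grasp; the last joint's range is limited). The gripper opens to 94 mm and grips with 3 to 60 N. Pads are 16 mm wide; open, the fingers measure 119 mm over their backs; the gripper's body (75 mm by 177 mm) begins 78 mm behind the grasp point.
Start: joints at [-1.292, 0.276, 1.505, -0, 1.361, -0.121], TCP at [223.812, -529.69, 222.493] pointing down, gripper open.
Joint ranges: [-2.89, 2.89], [-0.75, 2.08], [0.22, 2.7], [-1.18, 4.32], [0.11, 2.71], [-2.7, 2.7]. Speed limits (rad/s): [2.57, 2.57, 3.14, 3.14, 3.14, 3.14].

### API

Orientations are given as a unit quaternion [x, y, z, w].
In Python, from station import robot gives the robot as it stands.
- The arm moves only by the tool play_rows, never from a script. Its argument "moves" is one flat list of numbers, 4 for each row, row after row: the shift along the tool's x, y, z in cm, then the turn about the tool's z in degrees. In form: [x, y, z, turn, x, y, z, turn, ...]. A call has 1 to 12 rows; each row is the pose to reach, as a shift and turn from the pose commanded when the call began, along the tool's axes at that moment; what a row does not reach only later rows make up. A row lasts 1/10 s, in which the tool goes at most 50 mm and 8.59 degrees, less where a joint would pass 70% of its speed; a pose out of reach is approached as far as the arm can. A call with a gripper value outside its range is refused whole. "gripper" is the closure, from -1 (fully open) to 1 (shut), set as the call begins (left out, the last holds). The fingers move at their own pace and stop on an object; the grip force is fixed at half the most. Time passes only in rows, so rows that repeat a pose let the fingers close. It gives the time, the measured TCP pose, the force, the opening and the grip force at its end, in the units of the state.
- robot.get_obs(): the state, without advancing time (a new reading comes with each control period).
- robot.camera(name): name is "side" or "top" or "wrist"; returns a dict with "img" (384x512x3 uint8, red, green, blue), "fx", "fy", "cx", "cy" (pixels), "eye" and "attitude" of the camera in the world; the wrist camera has in their place "mount" (4x4, takes a point from camera to tool coordinates, whose origin is the TCP and whose axes are the flange's). Camera axes: x right, y down, z forward; pixel columns grow to the right and rows downward; lengths in mm; the calibration is good to about 2 mm. A picture is of the moment at which its call begins: read the wrist's pose just before it. There is no depth.
- robot.hand_in(): hands the job in; it is judged then, once.
The state is a dict: "t": time; "q": joint angles; "qvel": joint speeds; "joint_efforts": joint torques, N m; "tool_pos": TCP position; "orientation": TCP orientation; "contact_force": force on the tool from outside, world axes, zero at the start; "wrist_torque": the same for the moment, N m; "opening": finger opening in mm; "finger_force": force on a finger pad.
Only numpy, scipy, OpenCV 4.12 (cv2) and the standard library are available. Lean on these libraries where they do the work, as an engineer would, in place of code of your own. Each camera call takes 0.05 s, during which the arm holds its last target. There are 200 camera calls.

### The job

Unscrew the perforated cap of the shaker jar (anticlockwise seen from above), lift it off and hang it by its handle on the hook of the drying stand. Then crank the jar right over so that all three fossils pour out into the catch tray below, and turn the jar back fully upright. Do not knock over or shove the bottles.

Things in the scene. Friction and masses are not known exactly. Their poses are not given: they have to be found in the camera images.
- cap_handle (a point): Centre of the black handle bar of the steel screw cap: 84 mm long (along this frame's y), 14 mm thick (x), 30 mm tall (z), flat sides, on two upright rods 62 mm apart inside. The bar's underside is 15 mm below this point, the top of the cap's disc 60 mm below it (opening 45 mm high), the cap's lower edge 89 mm below it.
- cap: The perforated steel cap, 121 mm across, about 0.18 kg, origin at the centre of its lower edge, 25 mm below the jar's rim. Coarse two-lug thread: turned anticlockwise seen from above it does not rise; it comes free 35 to 50 degrees from its start and meets a stop at 85 to 100, so 70 degrees always frees it; then it lifts straight off. Clockwise it soon meets a stop.
- jar_mouth (a point): Centre of the mouth's rim of the clear jar, 200 mm above the table; z points out of the mouth. The jar, 120 mm tall, 98 mm across (110 over its thread lugs), hangs on trunnions between the two grey posts of the tipping stand, so it cannot turn about its own length. The tipping axis is this frame's x, 60 mm below this point.
- jar (a joint): Tipping angle of the jar, rad: 0 upright (a stop), growing as the mouth goes over towards the tray's +y, 2.7 fully over with the mouth down (a stop). It stays where it is left; friction about 0.22 N m, about 3 N at the crank grip.
- crank_grip (a point): Centre of the black crank grip, 18 mm thick, 60 mm long, parallel to the tipping axis, spinning freely on its pin (ignore its orientation). It is 134 mm from the jar's centre along the tray's -x, 70 mm from the tipping axis. Jar upright: crank 1.35 rad from vertical on the tray's -y side, grip 155 mm above the table; tipping carries it over the top to 1.35 rad on the +y side.
- tray (a point): Centre of the inner floor of the aluminium catch tray, fixed on the stand's base under the jar, 16 mm above the table. x along the tipping axis, y along the tray to the side where the jar pours, z up. Inside 142 mm (x) by 252 mm (y), walls 32 mm above the floor.
- hook_seat (a point): Top of the fixed hook's rod where the bar should hang, 200 mm above the table. The level rod, 8 mm thick, runs from a post (14 mm thick, 88 mm away along this frame's +x, no taller than the rod) to -x and ends 34 mm from this point in an upturned tip, 16 mm above the rod's top. z up. Hung, the handle bar lies across the rod, underside on it; the foot is 130 mm across.
- bone_center (a point): Centre of a brown fossil bone, 48 mm long, 20 mm thick; at the start inside the jar.
- ammonite_center (a point): Centre of a grey fossil disc, 32 mm across and 16 mm thick; at the start inside the jar.
- nodule_center (a point): Centre of a stone nodule, 26 by 22 by 22 mm; at the start inside the jar.
- bottle_a: Bystander: clear water bottle with a blue cap, 62 mm across, 190 mm tall, origin under its centre; leave it alone.
- bottle_b: Bystander: a second water bottle like the first.
- bottle_c: Bystander: white bottle, 56 mm across, 160 mm tall, origin under its centre; leave it alone.

How it is judged:
By the outcome, as a careful person would: the job done as asked, in the order asked, and still so for the second after the job is handed in, with the robot touching nothing.
It also fails if it takes over 67 s, if anything falls off the work surface, if the arm or the gripper's body presses on something with over 40 N, if the wrist force passes 120 N, or if a joint passes its speed limit or range.

## Working session

There is one attempt and no reset: what is moved stays moved. The work goes in short steps, Python scripts to look and compute and a tool call to move; the robot and the scene stay as the last step left them, time stands still between calls to the robot, and variables do not carry over. Pictures are saved under pics/ and viewed, at most 10 in all, crops included, and the job is handed in when it is done.

Besides the shell and the picture viewer there is one more tool, called after "Emit:" in YAML: its name, and indented under it one key for each argument. play_rows: Moves the arm, as the interface text tells. Its arguments: {"type":"object","properties":{"moves":{"type":"array","items":{"type":"number"}},"gripper":{"type":"number"}},"required":["moves"]}

```bash
mkdir -p pics; ls; python3 - <<'E'
from station import robot
import cv2,json
o=robot.get_obs(); print(o)
for n in("side","top","wrist"):
    c=robot.camera(n); cv2.imwrite(f"pics/{n}0.png",c["img"][:,:,::-1]); print({k:(v.tolist() if hasattr(v,'tolist') else v) for k,v in c.items() if k!="img"})
E
```

```text
pics
{'t': 0.0, 'q': array([-1.29196154e+00,  2.76613870e-01,  1.50607834e+00, -2.89761910e-05,
        1.36069986e+00, -1.21014289e-01]), 'qvel': array([ 0.00093948, -0.00017082, -0.00011734,  0.00354966, -0.00115951,
        0.00096126]), 'joint_efforts': array([ 1.37382580e-03, -4.04580081e+01, -2.37225562e+01,  7.05627585e-02,
        3.46033007e-02, -1.39484691e-04]), 'tool_pos': array([ 223.67016596, -529.15347001,  221.61578861]), 'orientation': array([ 9.80080567e-01,  1.98598267e-01, -8.50453697e-05, -8.95793293e-04]), 'contact_force': array([-0.49085438, -0.8241176 ,  0.26913015]), 'wrist_torque': array([ 0.01782883,  0.0157839 , -0.00633926]), 'finger_force': 0.0, 'opening': 94.13475068117397}
{'fx': 357.1322014977609, 'fy': 357.1322014977609, 'cx': 254.33314882858883, 'cy': 188.4484404294489, 'eye': [190.06305734000188, 777.9747416644979, 643.2559630908482], 'attitude': [-0.24743844817344274, 0.8230432586465016, -0.4933432256366635, 0.13411364762945835]}
{'fx': 403.1962304280933, 'fy': 403.1962304280933, 'cx': 250.7936029698459, 'cy': 188.83023327994934, 'eye': [346.76753985393424, 31.774912880288866, 1460.4331463667802], 'attitude': [0.7401660899878959, -0.6639650875005484, 0.07150776817174304, -0.07868393040205406]}
{'fx': 277.9481698534556, 'fy': 277.9481698534556, 'cx': 255.2745449208496, 'cy': 192.58393792966584, 'mount': [[9.839432296926717e-05, -0.965723513948982, -0.2595728894252752, 76.37934354396856], [0.9999999950921132, 9.201324454518384e-05, 3.6733299287955986e-05, -0.24645619104302074], [-1.1590067115298109e-05, -0.2595728917656691, 0.9657235182629019, -162.3963348061359], [0.0, 0.0, 0.0, 1.0]]}
```

View pics/side0.png

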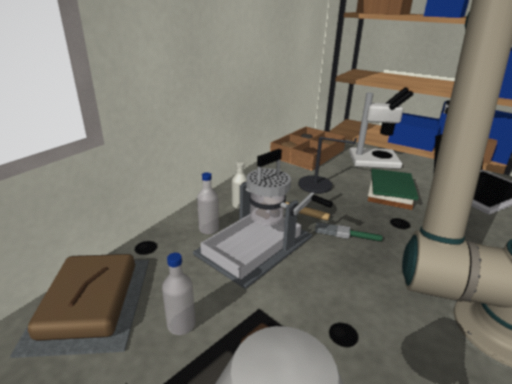

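View pics/top0.png

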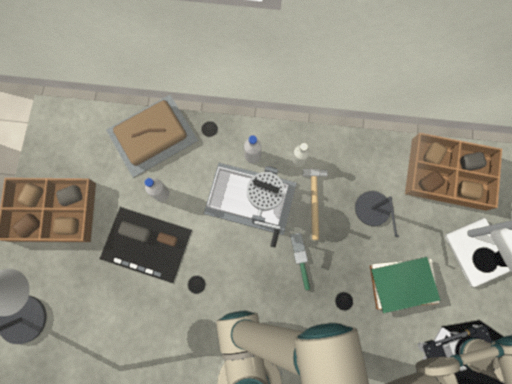

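```bash
cat > h.py <<'E'
import numpy as np,cv2
from scipy.spatial.transform import Rotation as R
from station import robot
def cam(name):
    if name=="wrist": o=robot.get_obs()
    c=robot.camera(name); K=(c["fx"],c["fy"],c["cx"],c["cy"])
    if name=="wrist":
        T=np.eye(4);T[:3,:3]=R.from_quat(o["orientation"]).as_matrix();T[:3,3]=o["tool_pos"]
        M=T@np.array(c["mount"]); A,e=M[:3,:3],M[:3,3]
    else: A,e=R.from_quat(c["attitude"]).as_matrix(),np.array(c["eye"])
    return c["img"],K,A,e
def ray(C,u,v):
    _,K,A,e=C; return e,A@np.array([(u-K[2])/K[0],(v-K[3])/K[1],1])
def plane(C,u,v,z):
    e,d=ray(C,u,v); return e+d*(z-e[2])/d[2]
def proj(C,p):
    _,K,A,e=C; q=A.T@(np.array(p,float)-e); return np.array([K[0]*q[0]/q[2]+K[2],K[1]*q[1]/q[2]+K[3]])
def two(C1,a,C2,b):
    e1,d1=ray(C1,*a);e2,d2=ray(C2,*b)
    s=np.linalg.lstsq(np.c_[d1,-d2],e2-e1,rcond=None)[0]
    p,q=e1+d1*s[0],e2+d2*s[1]; return (p+q)/2,np.linalg.norm(p-q)
E
python3 - <<'E'
import cv2,numpy as np
t=cv2.imread('pics/top0.png')[125:255,200:400];s=cv2.imread('pics/side0.png')[140:285,190:350]
t=cv2.resize(t,None,fx=4,fy=4,interpolation=2);s=cv2.resize(s,None,fx=4,fy=4,interpolation=2)
cv2.imwrite('pics/t1.png',t);cv2.imwrite('pics/s1.png',s)
E
```

```text
(no output)
```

View pics/t1.png

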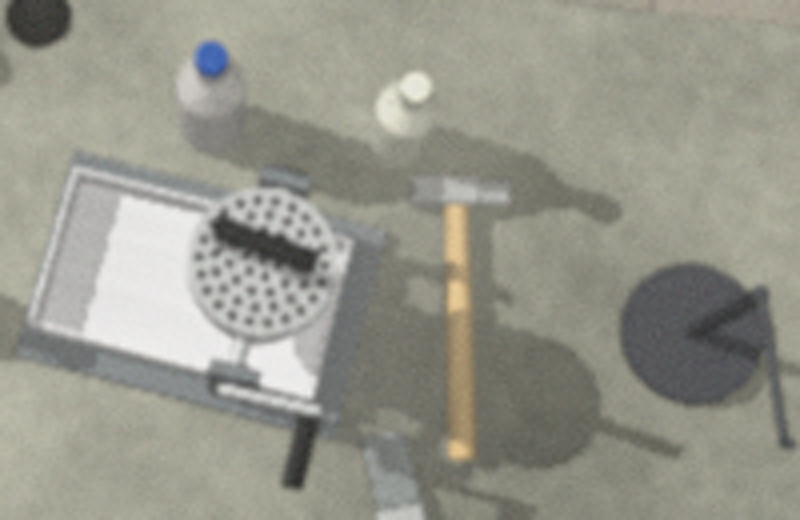

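View pics/s1.png

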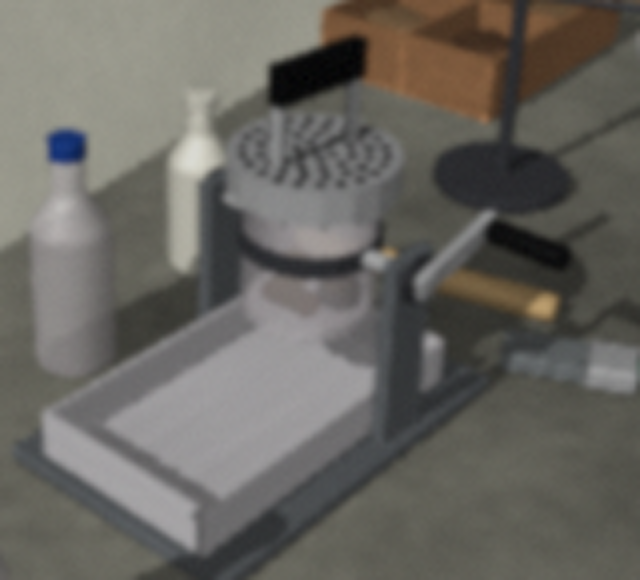

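I see the cap handle in the top crop from (215,226) to (316,260), the crank grip from (302,418) to (292,486), and the hook stand at upper right with its rod from post top (763,290) to tip (787,442). The tray opens to the left of the image (world +y).

```bash
python3 - <<'E'
from h import *
np.set_printoptions(precision=1,suppress=True)
C=cam("top");S=cam("side")
t=lambda a,b:(200+a/4-.4,125+b/4-.4); s=lambda a,b:(190+a/4-.4,140+b/4-.4)
a=plane(C,*t(215,226),279);b=plane(C,*t(316,260),279);print("handle ends",a,b,np.linalg.norm(a-b),(a+b)/2, np.degrees(np.arctan2(*(a-b)[[1,0]])))
print("handle 2view",two(C,t(266,243),S,s(318,71)))
print("cap rim centre",plane(C,*t(266,262),204))
g1=plane(C,*t(304,418),155);g2=plane(C,*t(292,488),155);print("grip",g1,g2,(g1+g2)/2,two(C,t(298,453),S,s(529,243)))
for n,p,z in(("post",(763,290),200),("tip",(787,442),210),("foot",(695,335),10)): print(n,plane(C,*t(*p),z))
for n,p,z in(("tray TL",(78,165),48),("tray BL",(25,330),48),("tray BR",(318,405),48),("trayTR",(355,238),48)): print(n,plane(C,*t(*p),z))
print("bottleA",plane(C,*t(212,58),190),"C",plane(C,*t(417,88),160),"B",plane(C,151,183,190))
E
```

```text
handle ends [625.5  52.7 279. ] [607.7 -25.3 279. ] 80.0319379461488 [616.6  13.7 279. ] 77.13464449419445
handle 2view (array([621.6,  13.4, 262.2]), np.float64(2.324526263410758))
cap rim centre [618.3  10.5 204. ]
grip [503.6 -33.9 155. ] [446.5 -29.7 155. ] [475.  -31.8 155. ] (array([476.1, -31.3, 156.6]), np.float64(2.8735622353171437))
post [ 639.4 -385.4  200. ]
tip [ 518.9 -404.8  210. ]
foot [ 635.  -388.1   10. ]
tray TL [723.1 186.4  48. ]
tray BL [567.5 214.3  48. ]
tray BR [529.2 -50.4  48. ]
trayTR [682.7 -69.4  48. ]
bottleA [788.4  72.  190. ] C [ 791.1 -101.9  160. ] B [604.4 382.5 190. ]
```

Emit:
play_rows:
  moves: [4,-2.4,-3,-6,8,-4.8,-6,-12,12.5,-7.5,-9,-19,17,-10.2,-11,-26,21.2,-12.8,-13,-33,25.5,-15.4,-15,-40,29.8,-18,-16,-47,34,-20.5,-16.8,-54.5,38.2,-23,-16.8,-54.5,42.5,-25.6,-16.8,-54.5,46.8,-28.2,-16.8,-54.5,51,-30.8,-16.8,-54.5]
  gripper: -1

```text
t: 1.45
tool_pos: [555.3, -72.5, 390.5]
orientation: [0.78, 0.625, 0.0, 0.0]
contact_force: [0.5, -1.5, -0.2]
opening: 94.0
finger_force: 0.0
```

Emit:
play_rows:
  moves: [3.5,1.5,0,0,6.9,3,0,0,6.9,3,0,0,6.9,3,0,0,6.9,3,0,0,6.9,3,0,0]

```text
t: 2.05
tool_pos: [598.0, -14.9, 390.6]
orientation: [0.781, 0.625, -0.0, 0.0]
contact_force: [-1.0, -0.1, -0.4]
opening: 94.1
finger_force: 0.0
```

```bash
python3 - <<'E'
from h import *
o=robot.get_obs();print(o["tool_pos"],o["orientation"],o["contact_force"])
C=cam("wrist");cv2.imwrite('pics/w1.png',C[0][:,:,::-1])
E
```

```text
[598.03089185 -14.85771451 390.63307677] [ 7.80937830e-01  6.24608698e-01 -9.22005240e-05  2.67010785e-04] [-1.04247277 -0.11032488 -0.37145687]
```

View pics/w1.png

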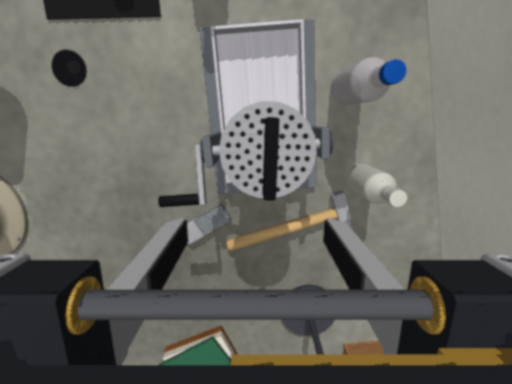

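The wrist view shows the black bar upright in the image from (271,118) to (270,199), the cap disc centred near (268,150), and the crank grip at (160–198, 201). I'll measure the bar and grip by mask.

```bash
python3 - <<'E'
from h import *
np.set_printoptions(precision=1,suppress=True)
C=cam("wrist");g=C[0].max(2)
def blob(x0,y0,x1,y1,zt,th=45):
    m=np.zeros_like(g);m[y0:y1,x0:x1]=(g[y0:y1,x0:x1]<th)
    cs=max(cv2.findContours(m,0,2)[0],key=cv2.contourArea)
    b=cv2.boxPoints(cv2.minAreaRect(cs)); P=np.array([plane(C,*p,zt)[:2] for p in b])
    e=[P[1]-P[0],P[2]-P[1]]; e.sort(key=np.linalg.norm)
    print(P.mean(0),[np.linalg.norm(v) for v in e],np.degrees(np.arctan2(e[1][1],e[1][0]))%180)
blob(255,108,285,210,279);blob(255,108,285,210,264);blob(140,190,199,212,155);blob(140,190,199,212,164)
for p in((213,22),(306,20)): print(plane(C,*p,48))
S=cam("side");T=cam("top");print(robot.get_obs()["tool_pos"])
E
```

```text
[619.5  17. ] [np.float64(16.190917072768613), np.float64(80.40050399839456)] 78.469666345
[619.7  14.7] [np.float64(17.077005832040232), np.float64(84.80062429501321)] 78.46966634500004
[476.6 -31.2] [np.float64(14.886446866024286), np.float64(57.193414222249)] 171.38200705245083
[479.8 -29.2] [np.float64(14.54989066123685), np.float64(55.90037239684159)] 171.38200705245083
[581.8 220.1  48. ]
[728.8 189.9  48. ]
[598.3 -14.4 390.7]
```

Emit:
play_rows:
  moves: [1.8,0.7,0,-1,3.3,1.4,0,-1,3.3,1.4,3,-1,3.3,1.4,6,-1,3.3,1.4,9,-1,3.3,1.4,11,-1,3.3,1.4,12,-1,3.3,1.4,12.1,-1,3.3,1.4,12.1,-1,3.3,1.4,12.1,-1]

```text
t: 3.25
tool_pos: [620.6, 15.7, 270.7]
orientation: [0.775, 0.632, 0.001, 0.001]
contact_force: [0.3, 0.1, -0.4]
opening: 94.2
finger_force: 0.0
```

```bash
python3 - <<'E'
from h import *
o=robot.get_obs();print(o["tool_pos"],o["orientation"],o["contact_force"])
C=cam("wrist");cv2.imwrite('pics/w2.png',C[0][:,:,::-1])
E
```

```text
[620.55704863  15.71267501 270.71962575] [0.77483697 0.63215959 0.00100049 0.00095993] [ 0.25096981  0.0760545  -0.43832063]
```

View pics/w2.png

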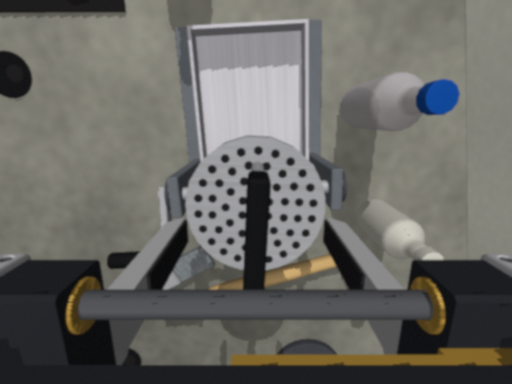

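The bar sits centred between the fingers (column 258), with the disc centred near (258,205). Next I close the gripper.

Emit:
play_rows:
  moves: [0,0,0,0,0,0,0,0,0,0,0,0,0,0,0,0,0,0,0,0,0,0,0,0,0,0,0,0,0,0,0,0]
  gripper: 1

```text
t: 4.1
tool_pos: [619.6, 15.5, 269.2]
orientation: [0.775, 0.632, -0.0, 0.0]
contact_force: [-0.4, 0.3, -1.1]
opening: 33.4
finger_force: 0.0
```

```bash
python3 - <<'E'
from h import *
C=cam("wrist")
print(plane(C,258,203,204),plane(C,258,173,279)); o=robot.get_obs();print(o['tool_pos'],o['contact_force'],o['opening'])
for p in((191,26),(307,22),(198,152)): print(plane(C,*p,48))
E
```

```text
[623.72304408  20.49171767 204.        ] [631.14103818  60.51366265 279.        ]
[619.55420598  15.48386398 269.25934342] [-0.15564926 -0.57574189 -0.37546876] 29.248434849409062
[579.92303872 212.88765588  48.        ]
[720.47513081 188.51444394  48.        ]
[549.23001175  61.41056236  48.        ]
```

Emit:
play_rows:
  moves: [0.3,0,0,0,0.3,0,0,0,0.3,0,0,0,0.3,0,0,0,0.3,0,0,0,0.3,0,0,0]

```text
t: 4.75
tool_pos: [620.3, 18.6, 269.3]
orientation: [0.775, 0.632, 0.0, 0.0]
contact_force: [0.9, 0.4, -0.3]
opening: 13.8
finger_force: 29.9
```

Emit:
play_rows:
  moves: [0,0,0,-4,0,0,0,-10,0,0,0,-17,0,0,0,-24,0,0,0,-31,0,0,0,-38,0,0,0,-45,0,0,0,-52,0,0,0,-59,0,0,0,-66,0,0,0,-71,0,0,0,-71]

```text
t: 5.95
tool_pos: [619.8, 17.5, 269.4]
orientation: [0.264, 0.965, -0.001, -0.0]
contact_force: [-0.7, -1.4, 0.9]
opening: 13.9
finger_force: 29.9
```

Emit:
play_rows:
  moves: [0,0,0,0,0,0,0,0,0,0,0,0]

```text
t: 6.25
tool_pos: [619.8, 17.7, 269.4]
orientation: [0.264, 0.964, -0.001, -0.0]
contact_force: [-0.6, -2.6, 2.1]
opening: 14.1
finger_force: 29.9
```

Emit:
play_rows:
  moves: [0,0,-0.3,0,0,0,-0.6,0,0,0,-1,0,0,0,-1.5,0,0,0,-2.2,0,0,0,-3,0,0,0,-4,0,0,0,-5,0,0,0,-6,0,0,0,-7,0,0,0,-7,0,0,0,-7,0]

```text
t: 7.45
tool_pos: [620.3, 18.5, 339.5]
orientation: [0.264, 0.965, 0.0, 0.0]
contact_force: [-0.6, 0.3, -1.6]
opening: 13.8
finger_force: 29.9
```

```bash
python3 - <<'E'
from h import *
C=cam("wrist");o=robot.get_obs();print(o['tool_pos'],o['contact_force'],o['opening'],o['wrist_torque'])
S=cam("side")
cv2.imwrite('pics/c3.png',np.hstack([C[0],S[0]])[:,:,::-1][:,:,:].copy()[:, :])
im=np.hstack([C[0][:,:,::-1][:, 60:460],cv2.resize(S[0][120:312,190:390][:,:,::-1],(400,384))]);cv2.imwrite('pics/c3.png',im)
E
```

```text
[620.00844972  18.49918059 338.95082154] [ 0.07553299 -0.24435223 -1.14720683] 14.042726978354107 [ 0.03522173 -0.11197946  0.07519556]
```

View pics/c3.png

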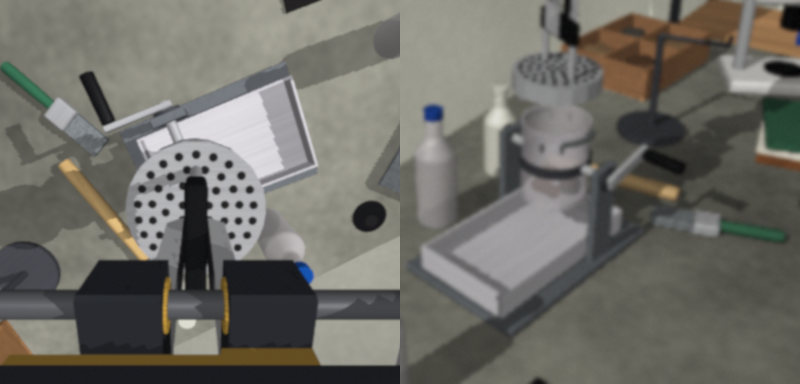

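The cap hangs clear of the jar in the gripper (side inset), with the jar standing upright and the bottles untouched. Now I carry it to just short of the hook tip.

Emit:
play_rows:
  moves: [-0.3,-2,0,2,-0.8,-5.5,0,7,-1.4,-9.5,0,12,-2,-14,0,17,-2.7,-18.5,0,22,-3.3,-23,0,27,-4,-27.5,0,32,-4.6,-32,0,37,-5.2,-36,0,42,-5.8,-40,0,46,-6.3,-43.5,0,49,-6.6,-45.5,0,50.4]

```text
t: 8.75
tool_pos: [443.7, -409.4, 338.2]
orientation: [0.651, 0.759, -0.0, -0.001]
contact_force: [1.3, 0.3, -1.2]
opening: 13.5
finger_force: 29.9
```

Emit:
play_rows:
  moves: [-0.9,1,0,0,-1.2,1.3,0,0,-1.2,1.3,0,0,-1.2,1.3,0,0]

```text
t: 9.15
tool_pos: [460.1, -415.9, 339.0]
orientation: [0.649, 0.761, 0.0, -0.001]
contact_force: [0.6, 0.8, -0.8]
opening: 13.7
finger_force: 29.9
```

```bash
python3 - <<'E'
from h import *
C=cam("wrist");o=robot.get_obs();print(o['tool_pos'],o['contact_force'],o['opening'],o['orientation'])
cv2.imwrite('pics/w4.png',C[0][:,:,::-1])
for n,p in(("tip",(518.9,-404.8,210)),("post",(638,-386,200)),("seat",(550,-401,200))): print(n,proj(C,p))
E
```

```text
[ 460.10035703 -415.75959814  339.25312707] [ 0.20376055 -0.28732718 -1.78858866] 13.706626560011781 [ 6.49046901e-01  7.60748332e-01  1.00080067e-05 -3.09866043e-04]
tip [309.831186   189.03257962]
post [416.22511713 187.02944039]
seat [336.12943079 187.83466363]
```

View pics/w4.png

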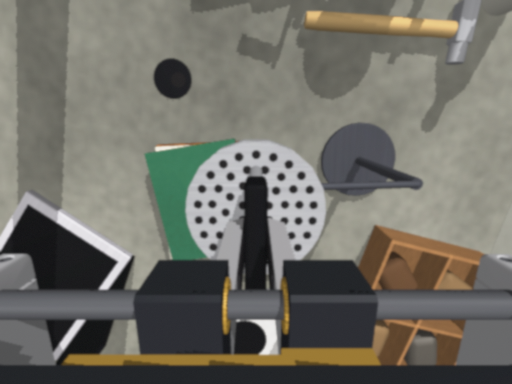

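The rod runs from the post top at about (418,183) to where the cap hides it at (326,186). It is about 3 px above the prediction, so I refine.

```bash
python3 - <<'E'
from h import *
np.set_printoptions(precision=1,suppress=True)
C=cam("wrist");g=C[0].max(2).astype(int)
P=[]
for u in range(332,412,6):
    c=g[174:198,u]; k=np.where(c<c.max()*0.6)[0]+174; P.append((u,k.mean())); print(u,k.min(),k.max(),end='; ')
W=np.array([plane(C,*p,197)[:2] for p in P]); print(W[[0,4,8,-1]])
d=cv2.fitLine(W.astype(np.float32),cv2.DIST_HUBER,0,.01,.01).ravel();print(d,np.degrees(np.arctan2(d[1],d[0])))
print("post",plane(C,418,183,200),plane(C,423,183,200))
f=plane(C,359,160,5);print("foot",f)
R_=R.from_quat(robot.get_obs()["orientation"]).as_matrix();print(R_[:2,:2])
print("cap c",plane(C,256,205,339.2-5.3-60), "bar end", plane(C,256,178,349))
E
```

```text
332 188 189; 338 189 189; 344 189 191; 350 174 189; <stdin>:6: RuntimeWarning: Mean of empty slice.
  ret = ret.dtype.type(ret / rcount)
Traceback (most recent call last):
ValueError: zero-size array to reduction operation minimum which has no identity
```

```bash
python3 - <<'E'
from h import *
np.set_printoptions(precision=1,suppress=True)
C=cam("wrist")
a=plane(C,332,186,198);b=plane(C,408,184,198);d=b-a;print(a,b,np.degrees(np.arctan2(d[1],d[0])))
print("post",plane(C,417,183.5,200)," foot",plane(C,359,160,5))
o=robot.get_obs();print(o['tool_pos'],o['orientation'])
print("cap c",plane(C,256,205,339.2-5.3-60), "bar end", plane(C,256,178,349))
E
```

```text
[ 545.8 -400.2  198. ] [ 629.5 -384.5  198. ] 10.631972223526272
post [ 638. -382.  200.]  foot [ 644.  -383.3    5. ]
[ 460.1 -415.9  339.5] [ 0.6  0.8 -0.   0. ]
cap c [ 461.1 -412.   273.9] bar end [ 454.7 -372.9  349. ]
```

Emit:
play_rows:
  moves: [-0.1,-0.9,0,-1,-0.1,-1.6,0,-1,-0.1,-1.6,1.5,-1,-0.1,-1.6,4,-1,-0.1,-1.6,6.5,-1,-0.1,-1.6,8.5,-1,-0.1,-1.6,9.3,-1,-0.1,-1.6,9.4,-1,-0.1,-1.6,9.4,-1,-0.1,-1.6,9.4,-1]

```text
t: 10.3
tool_pos: [445.0, -420.7, 246.7]
orientation: [0.643, 0.766, -0.0, 0.001]
contact_force: [-0.5, -0.6, -1.4]
opening: 13.9
finger_force: 29.9
```

```bash
python3 - <<'E'
from h import *
C=cam("wrist");o=robot.get_obs();print(o['tool_pos'],o['contact_force'],o['opening'],o['orientation'])
S=cam("side")
k=proj(S,(500,-405,210)).astype(int);print(k)
x,y=k[0]-50,k[1]-48
cv2.imwrite('pics/c5.png',np.hstack([C[0][:,:,::-1][:, 100:500],cv2.resize(S[0][y:y+96,x:x+100][:,:,::-1],(400,384),interpolation=2)]))
for p in((638,-383.5,200),(518,-404.5,216),(551,-399,200)):print(proj(C,p))
E
```

```text
[ 444.95254142 -420.64285248  246.68061226] [-0.0864077  -0.70628434 -1.02427616] 14.109732047371194 [ 6.42734191e-01  7.66088149e-01 -2.37376559e-04  1.28492659e-03]
[360 140]
[501.26616539 212.47398826]
[355.0169479  219.43227154]
[390.0810461  212.66250511]
```

View pics/c5.png

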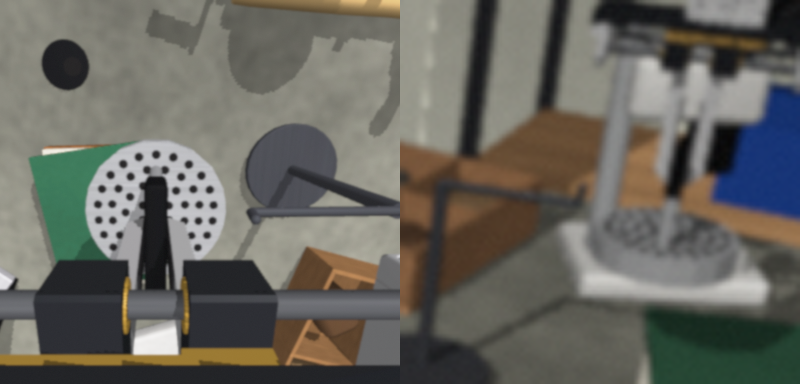

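Rod tip at wrist pixel (355,215), within 4 px of the prediction, and the cap disc sits below rod level. Slide in.

Emit:
play_rows:
  moves: [0,1,0,0,0,2.2,0,0,0.1,3.6,0,0,0.1,5,0,0,0.1,6.4,0,0,0.2,7.8,0,0,0.2,9,0,0,0.2,10,0,0,0.2,10.6,0,0,0.2,10.8,0,0,0.2,10.8,0,0,0.2,10.8,0,0]

```text
t: 11.6
tool_pos: [550.0, -399.6, 245.4]
orientation: [0.643, 0.766, -0.0, -0.0]
contact_force: [-0.1, 0.2, -1.8]
opening: 13.7
finger_force: 29.9
```

Emit:
play_rows:
  moves: [0,0,0.5,0,0,0,1,0,0,0,1.5,0,0,0,2,0,0,0,2.4,0,0,0,2.5,0,0,0,2.5,0]

```text
t: 12.3
tool_pos: [550.4, -399.4, 220.4]
orientation: [0.643, 0.766, -0.0, 0.0]
contact_force: [0.0, -0.1, -1.5]
opening: 13.7
finger_force: 29.9
```

Emit:
play_rows:
  moves: [0,0,0.1,0,0,0,0.2,0,0,0,0.2,0,0,0,0.2,0]

```text
t: 12.7
tool_pos: [550.6, -399.4, 220.1]
orientation: [0.643, 0.766, -0.0, 0.001]
contact_force: [-2.1, 1.1, 6.3]
opening: 14.0
finger_force: 29.9
```

Emit:
play_rows:
  moves: [0,0,0,0,0,0,0,0,0,0,0,0,0,0,0,0]
  gripper: 0.58

```text
t: 13.1
tool_pos: [550.5, -399.4, 217.9]
orientation: [0.643, 0.766, -0.0, -0.0]
contact_force: [-0.1, 1.1, -0.3]
opening: 19.5
finger_force: 0.0
```

Emit:
play_rows:
  moves: [0,0,-0.2,0,0,0,-0.6,0,0,0,-1.2,0,0,0,-2,0,0,0,-3,0,0,0,-4.5,0,0,0,-6.5,0,0,0,-8.5,0,0,0,-10,0,0,0,-11,0,0,0,-11,0]

```text
t: 14.2
tool_pos: [551.0, -399.8, 330.6]
orientation: [0.643, 0.766, -0.0, 0.002]
contact_force: [0.3, 0.2, 0.2]
opening: 19.6
finger_force: 0.0
```

```bash
python3 - <<'E'
from h import *
C=cam("wrist");o=robot.get_obs();print(o['tool_pos'],o['contact_force'],o['opening'],o['orientation'])
S=cam("side")
k=proj(S,(550,-400,180)).astype(int);print(k)
x,y=k[0]-50,k[1]-48
cv2.imwrite('pics/c6.png',np.hstack([C[0][:,:,::-1][:, 60:460],cv2.resize(S[0][y:y+96,x:x+100][:,:,::-1],(400,384),interpolation=2)]))
E
```

```text
[ 550.66494647 -399.54219622  329.12481226] [-0.2882493  -0.52493899  0.88422205] 19.931785046759295 [ 6.42741271e-01  7.66082899e-01 -5.12778396e-05  8.05292740e-04]
[345 145]
```

View pics/c6.png

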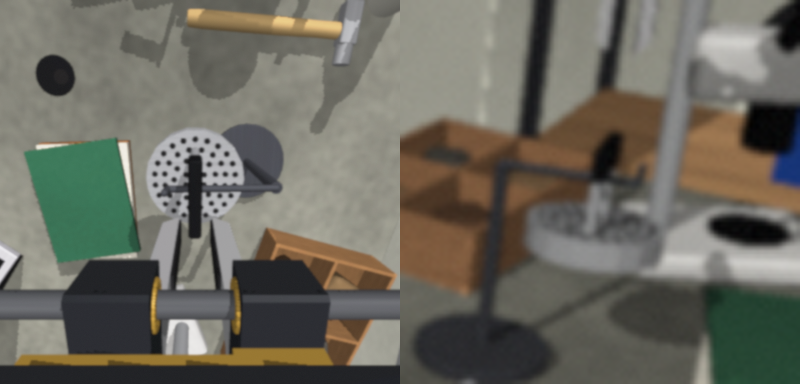

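The cap hangs on the rod between post and tip, free of the gripper. On to the crank.

Emit:
play_rows:
  moves: [2,-0.1,0,-4,5,-0.1,0,-10,9,-0.2,0,-16,13,-0.3,0,-22,17,-0.4,0,-29,21,-0.5,0,-36,25,-0.6,1,-43,29,-0.7,3,-50,32.5,-0.8,5,-57,35.5,-0.9,6,-63,37.2,-1,7,-68,37.5,-1,7,-70.5]
  gripper: -0.1

```text
t: 15.5
tool_pos: [472.9, -29.4, 255.9]
orientation: [0.08, 0.997, 0.001, -0.003]
contact_force: [0.4, -1.0, 0.5]
opening: 51.5
finger_force: 0.0
```

Emit:
play_rows:
  moves: [0,0,0,0,0,0,0,0,0,0,0,0]

```text
t: 15.8
tool_pos: [475.6, -32.3, 258.1]
orientation: [0.083, 0.997, -0.0, -0.0]
contact_force: [-0.0, 0.2, -0.6]
opening: 51.4
finger_force: 0.0
```

```bash
python3 - <<'E'
from h import *
np.set_printoptions(precision=1,suppress=True)
C=cam("wrist");o=robot.get_obs();print(o['tool_pos'],o['opening'],o['orientation'])
g=C[0].max(2);pc=proj(C,(476,-31.5,164));print(pc)
u,v=pc.astype(int);m=np.zeros_like(g);m[v-60:v+60,u-35:u+35]=(g[v-60:v+60,u-35:u+35]<45)
n,l,st,ce=cv2.connectedComponentsWithStats(m)
for i in range(1,n):
    if st[i][4]>100: print(st[i],ce[i],plane(C,*ce[i],160))
cs=max(cv2.findContours(m,0,2)[0],key=cv2.contourArea)
b=cv2.boxPoints(cv2.minAreaRect(cs));P=np.array([plane(C,*p,160)[:2] for p in b]);print(P,P.mean(0))
cv2.imwrite('pics/w7.png',C[0][:,:,::-1])
E
```

```text
[475.7 -32.3 258.2] 51.73722473398868 [ 0.1  1.  -0.   0. ]
[255.4 198.6]
[248 169  17  60 834] [255.8 200.4] [479.  -31.6 160. ]
[[506.3 -44.1]
 [447.2 -33.7]
 [449.7 -18.8]
 [508.9 -28.3]] [478.  -31.2]
```

Emit:
play_rows:
  moves: [-0.2,0.1,1.5,0,-0.2,0.1,4,0,-0.2,0.1,7,0,-0.2,0.1,9,0,-0.2,0.1,10.3,0,-0.2,0.1,10.5,0,-0.2,0.1,10.5,0]

```text
t: 16.55
tool_pos: [477.8, -31.5, 153.3]
orientation: [0.083, 0.997, -0.0, -0.0]
contact_force: [-0.1, 0.5, -0.3]
opening: 51.5
finger_force: 0.0
```

Emit:
play_rows:
  moves: [0,0,0,0,0,0,0,0,0,0,0,0,0,0,0,0,0,0,0,0,0,0,0,0,0,0,0,0]
  gripper: 1

```text
t: 17.25
tool_pos: [477.7, -31.4, 153.5]
orientation: [0.083, 0.997, -0.0, 0.0]
contact_force: [-0.2, -0.7, 2.5]
opening: 17.2
finger_force: 30.0
```

Emit:
play_rows:
  moves: [0,0.27,-0.9,0,0,0.66,-1.77,0,0,1.16,-2.57,0,0,1.76,-3.29,0,0,2.46,-3.93,0,0,3.23,-4.47,0,0,4.07,-4.9,0,0,4.96,-5.21,0,0,5.89,-5.4,0,0,6.83,-5.47,0]

```text
t: 18.25
tool_pos: [488.1, 36.2, 207.6]
orientation: [0.083, 0.997, -0.001, -0.001]
contact_force: [-0.4, -5.9, -9.7]
opening: 17.2
finger_force: 30.0
```

Emit:
play_rows:
  moves: [0,0.94,-0.06,0,0,1.87,-0.25,0,0,1.87,0.25,0]

```text
t: 18.55
tool_pos: [490.9, 54.6, 204.3]
orientation: [0.082, 0.997, -0.001, -0.002]
contact_force: [-4.2, -2.5, 10.2]
opening: 17.0
finger_force: 30.0
```

Emit:
play_rows:
  moves: [0,0.89,0.31,0,0,1.73,0.74,0,0,2.51,1.28,0,0,3.2,1.92,0,0,3.81,2.65,0,0,4.31,3.45,0,0,4.69,4.31,0,0,4.96,5.21,0,0,4.98,5.31,0,0,4.98,5.31,0,0,4.98,5.31,0,0,4.98,5.31,0]

```text
t: 19.75
tool_pos: [498.4, 103.6, 152.7]
orientation: [0.083, 0.997, -0.001, -0.002]
contact_force: [-3.4, -5.5, -1.4]
opening: 17.1
finger_force: 30.0
```

```bash
python3 - <<'E'
from h import *
S=cam("side");C=cam("wrist");T=cam("top");o=robot.get_obs();print(o['tool_pos'],o['contact_force'])
k=proj(S,(645,120,30)).astype(int);x,y=max(k[0]-65,0),k[1]-70
cv2.imwrite('pics/c8.png',np.hstack([C[0][:,:,::-1][:, 60:460],cv2.resize(S[0][y:y+125,x:x+130][:,:,::-1],(400,384),interpolation=2)]))
# fossil blobs in the tray: dark pixels against the bright floor
for nm,I in(("side",S),("top",T)):
    q=np.array([proj(I,p) for p in [(np.array([619,14,16])+a*np.array([.985,-.17,0])+b*np.array([.17,.985,0])) for a,b in((-62,62),(62,62),(62,118),(-62,118))]]).astype(np.int32)
    m=np.zeros(I[0].shape[:2],np.uint8);cv2.fillConvexPoly(m,q,255)
    g=I[0].max(2);print(nm,q.tolist(),np.percentile(g[m>0],[2,10,50,90]))
E
```

```text
[498.37344441 103.56860349 152.64923754] [-3.73974152 -5.15586584 -2.0709034 ]
side [[268, 251], [237, 233], [223, 241], [255, 261]] [ 91.66 113.   159.   163.  ]
top [[242, 212], [251, 180], [236, 176], [227, 207]] [148. 158. 205. 235.]
```

Emit:
play_rows:
  moves: [0,-0.27,-0.9,0,0,-0.66,-1.77,0,0,-0.27,-0.9,0,0,0,0,0,0,-0.27,-0.9,0,0,-0.66,-1.77,0,0,-0.27,-0.9,0,0,0,0,0,0,0,0,0,0,0,0,0]

```text
t: 20.9
tool_pos: [498.4, 103.4, 153.2]
orientation: [0.083, 0.997, -0.0, -0.002]
contact_force: [-5.5, -3.3, -4.2]
opening: 17.4
finger_force: 30.0
```

```bash
python3 - <<'E'
from h import *
np.set_printoptions(precision=0,suppress=True,linewidth=200)
o=robot.get_obs();print(o['tool_pos'],o['contact_force'])
# rectify the tray floor (2 mm per px) from each camera; list blobs differing from the floor
ex,ey=np.array([.985,-.17,0]),np.array([.17,.985,0])
for nm in("side","top","wrist"):
    I=cam(nm)
    c=[(-71,-126),(71,-126),(71,126),(-71,126)]
    src=np.array([proj(I,np.array([640,71,16])*[1,1,1]+a*ex+b*ey) for a,b in c],np.float32)
    H=cv2.getPerspectiveTransform(src,np.float32([[0,0],[71,0],[71,126],[0,126]]))
    w=cv2.warpPerspective(I[0],H,(71,126));cv2.imwrite(f'pics/rect_{nm}.png',w[:,:,::-1])
    print(nm,src.tolist());print(w.max(2)[4::7,3::5]);
    print((w[...,0].astype(int)-w[...,2])[4::7,3::5])
E
```

```text
[498. 103. 153.] [-6. -3. -4.]
side [[295.9649963378906, 232.3480987548828], [260.75103759765625, 214.45823669433594], [200.77825927734375, 249.37506103515625], [236.9107666015625, 273.68658447265625]]
[[ 60  63  75  94 108 106 105 106 117 133 162 172 177 171]
 [ 59  68  99 154 156 157 153 155 157 159 167 175 179 174]
 [ 68  97 155 162 163 161 160 161 159 159 159 158 158 133]
 [ 90 150 163 162 162 162 161 162 160 159 160 159 149 117]
 [115 155 162 163 163 162 161 161 160 160 161 160 153 117]
 [117 157 161 161 163 161 161 160 160 161 162 161 152 116]
 [116 157 162 161 155 146 127 108 121 118 156 163 155 117]
 [117 158 160 159 113  77  75  70  73  93 159 163 154 115]
 [118 159 160 159 121  75  62  69  92 136 163 164 155 117]
 [118 159 160 160 157 106  96 121 107 156 163 164 153 116]
 [117 158 159 160 162 115  98 122 159 162 161 164 151 116]
 [118 159 159 159 163 161 159 160 162 163 160 163 152 116]
 [118 158 158 158 161 159 160 159 160 161 159 162 146 115]
 [119 130 125 156 160 158 159 158 159 161 157 161 150 115]
 [117 118  98  67  59 108 159 158 158 160 157 159 145 112]
 [111  99  48
[... 4868 characters left out ...]
3  -4  12  92 103  87  60  46  53  59  48  -3  -4]
 [ -2  -2  -2  -1  -2  -2  -4  -5  -5  -3  -1  -1  -1   0]
 [ -1  -1  -1  -1  -2  -3  -5  -5  -6  -2  -2  -1  -3   0]
 [ -1  -2  -3  -2  -1  -2  -5  -5  -4  -3  -2  -1  -2   0]
 [ -2  -3  -2  -3  -2  -3  -4  -5  -5  -3  -2  -2  -2  -2]
 [ -2  -2  -2  -1  -1  -3  -5  -4  -5  -3  -2  -2  -3  -2]
 [ -2  -4  -2  29  67  30   5  -1  -3   8  34   2  -2  -2]
 [ -2  -4  -5  -5  -5  -4  -6  -6  -7  -7  -6  -6  -5  -6]
 [ -2  -3  -4  -4  -4  -3  -6  -7  -7  -7  -7  -6  -5  -6]
 [ -3  -4  -4  -5  -4  -4  -7  -8  -7  -7  -6  -6  -5  -6]
 [ -2  -3  -3  -4  -4  -5  -7  -7  -8  -6  -7  -6  -4  -5]
 [ -3  -3  -5  -3  -4  -4  -7  -7  -6  -6  -7  -5  -5  -6]]
```

The side view rectified onto the tray floor shows a large brown cluster mid-tray and a second dark blob by the far wall. I'll crank back upright, then check all three.

Emit:
play_rows:
  moves: [0,-0.27,-0.9,0,0,-0.66,-1.77,0,0,-1.16,-2.57,0,0,-1.76,-3.29,0,0,-2.46,-3.93,0,0,-3.23,-4.47,0,0,-4.07,-4.9,0,0,-4.96,-5.21,0,0,-5.89,-5.4,0,0,-6.83,-5.47,0]

```text
t: 22.05
tool_pos: [488.4, 37.7, 207.6]
orientation: [0.083, 0.997, 0.002, -0.0]
contact_force: [-4.1, 4.5, -9.2]
opening: 17.3
finger_force: 30.0
```

Emit:
play_rows:
  moves: [0,-0.94,0.06,0,0,-1.87,0.25,0,0,-2.76,0.57,0,0,-3.6,1,0,0,-4.37,1.54,0,0,-5.07,2.17,0,0,-5.67,2.9,0,0,-6.17,3.7,0,0,-6.56,4.56,0,0,-6.83,5.47,0,0,-6.87,5.7,0,0,-6.87,5.7,0]

```text
t: 23.25
tool_pos: [477.8, -31.7, 152.4]
orientation: [0.083, 0.997, 0.0, 0.001]
contact_force: [-5.9, 0.5, 3.9]
opening: 17.1
finger_force: 30.0
```

```bash
python3 - <<'E'
from h import *
np.set_printoptions(precision=0,suppress=True,linewidth=200)
o=robot.get_obs();print(o['tool_pos'],o['contact_force'])
ex,ey=np.array([.985,-.17,0]),np.array([.17,.985,0])
for nm in("side","top"):
    I=cam(nm)
    src=np.array([proj(I,np.array([640,71,24])+a*ex+b*ey) for a,b in [(-71,-126),(71,-126),(71,126),(-71,126)]],np.float32)
    H=cv2.getPerspectiveTransform(src,np.float32([[0,0],[71,0],[71,126],[0,126]]))
    w=cv2.warpPerspective(I[0],H,(71,126)).astype(int)
    print(nm);print(w.max(2)[40:126:4,1::4]);print((w[...,0]-w[...,2])[40:126:4,1::4])
E
```

```text
[478. -32. 152.] [-6.  0.  4.]
side
[[120 155 159 158 159 159 157 158 158 158 158 158 159 157 155 133 112 111]
 [121 155 158 157 159 158 157 158 156 155 157 157 157 158 156 135 112 111]
 [121 155 159 158 159 159 155 151 128 133 148 145 155 158 158 139 111 113]
 [121 154 157 158 155 128 120 101  90  90  87 100 150 159 158 134 111 113]
 [121 156 157 158 141 106  78  69  65  70  75  98 154 159 160 134 110 111]
 [122 155 157 157 134  86  74  86  67  61  75 134 159 158 158 131 112 111]
 [121 156 157 157 148  97  75  65  59  84  95 142 160 160 159 135 113 110]
 [122 157 156 157 158 126  89  81 105 103 100 147 160 161 159 135 114 112]
 [124 156 155 156 159 144  98  94 113 110 125 158 159 160 159 132 111 111]
 [124 157 156 156 158 152 101  95 104 128 156 160 158 160 158 127 112 110]
 [125 157 155 156 159 157 129 106 132 156 158 160 158 160 159 130 111 110]
 [124 156 155 156 157 159 155 152 156 156 159 159 158 160 159 131 113 110]
 [127 156 155 155 156 159 156 156 156 156 158 159 158 158 157 127 110 110]
 [125 155 156 154 157 158 156 157 157 155 158 158 156 158 155 122 111 110]
 [125 144 142 
[... 4051 characters left out ...]
 0  2  3  6  2]
 [ 3  2  2  3  2  1  1  4  4  2  2  2  3  0  2  4  4  2]
 [ 2  1  1  2  1  2  2  3  2  3  4  2  1  2  2  2  3  0]
 [ 2  3  1  2  2  3  2  2  3  2  1  2  2  1  2  3  4  1]
 [ 1  3  4  2  3  2  1  3  3  3  2  2  2  2  2  3  3  0]
 [ 2  3  4  3  2  2  2  3  2  3  1  2  2  2  2  5  5 -1]
 [ 3  3  3  5  1  2  3  3  2  3  2  2  2  2  1  3  2 -1]
 [ 4  3  3  4  4  3  2  2  4  3  4  1  3  4  3  4  3  0]
 [ 3  4  7  7  3  2  4  3  4  3  3  4  5  3  4  4  3  1]
 [ 3  6 12  8  5  2  1  3  2  3  3  2  2  4  4  3  2  0]
 [ 4  5 15 10  5  4  4  2  1  3  3  1  4  3  4  6  4  0]
 [ 3  4 13 15  4  2  4  2  3  3  3  2  4  4  3  3  3  1]
 [ 4  3  5  5  4  5  3  3  4  4  7  3  4  4  2  5  2 -1]]
```

Emit:
play_rows:
  moves: [0,0,0.2,0,0,-0.05,0.4,0,0,-0.05,0.4,0,0,-0.05,0.4,0]

```text
t: 23.75
tool_pos: [477.9, -31.8, 151.6]
orientation: [0.083, 0.997, 0.0, 0.002]
contact_force: [-13.0, 1.7, 23.8]
opening: 17.1
finger_force: 30.0
```

```bash
python3 - <<'E'
from h import *
np.set_printoptions(linewidth=200)
a=cv2.imread('pics/side0.png').astype(int);S=cam("side")[0].astype(int)[:,:,::-1]
f=lambda i:(i[...,2]-i[...,0])[204:226:3,246:290:3]
print(f(a));print(f(S)); print(robot.get_obs()["tool_pos"])
E
```

```text
[[-4 -4 -2 -5 -4  0  3  3  4  4  2 -2  0  5 19]
 [-4 -3  1  1 -1 -3 -3 -4 -5 -4 -2  0  1 -1 -6]
 [-4 -3  2  3 10 11  9  2  3  5  5  2  3  1 -6]
 [-5 -3  2  4 10 10 10  7  3  6  5  4  3 -1 -5]
 [-1  0  2  2  3  7  9 10  4  2  2  2  1 -1 -5]
 [ 0 -1  1  2  2  0  4  4  2  2  2  1  0 -5 -4]
 [ 0  0  1  0  1  1  1  1  2  2  2  0  1 -6 -5]
 [ 0  1  1 -1  0  0  0  0  1  1  0  1  0 -5 -4]]
[[-4 -3 -2 -4 -4 -2  1  1  4  4  0 -2  0  5 19]
 [-2 -3  2  0 -1 -3 -4 -5 -4 -4 -2 -1  1  0 -7]
 [-3 -3  2  2  2  1  1  1  1  0  1  3  2  2 -5]
 [-4 -1  3  2  2  2  2  2  2  2  2  2  3 -1 -5]
 [-2  0  2  1  2  3  3  1  3  2  2  1  2 -2 -5]
 [ 0  0  1  1  2  2  1  2  3  2  3  2  1 -4 -5]
 [ 1  0  1  0  2  2  2  0  1  1  1  0  0 -4 -4]
 [ 0  0  2  0  1  0  1  1  0  1  1  1 -1 -5 -4]]
[477.94883133 -31.80554077 151.58072492]
```

The jar is empty and sits firmly against its upright stop. Release and withdraw.

Emit:
play_rows:
  moves: [0,0,-0.3,0,0,0,-0.3,0,0,0,-0.3,0,0,0,-0.3,0,0,0,-0.3,0]
  gripper: -0.1

```text
t: 24.3
tool_pos: [478.1, -32.0, 149.0]
orientation: [0.083, 0.997, 0.0, 0.0]
contact_force: [-0.3, 0.2, -0.9]
opening: 51.0
finger_force: 0.0
```

Emit:
play_rows:
  moves: [0,0,-1,0,0,0,-3,0,0,0,-5,0,0,0,-8,0,0,0,-12,0,0,0,-15,0,0,0,-15,0,0,0,-15,0]

```text
t: 25.1
tool_pos: [477.6, -31.8, 299.5]
orientation: [0.083, 0.997, -0.0, 0.001]
contact_force: [-0.5, 0.8, -0.3]
opening: 51.4
finger_force: 0.0
```

```bash
python3 - <<'E'
from h import *
o=robot.get_obs();print(o['tool_pos'],o['contact_force'])
a=cv2.imread('pics/side0.png').astype(int);S=cam("side")[0][:,:,::-1].astype(int);b=np.abs(a-S).max(2)
T=cam("top")
def ch(p,n): print(n,p,b[p[1]:p[3],p[0]:p[2]].mean().round(1),(b[p[1]:p[3],p[0]:p[2]]>40).sum())
ch((196,172,219,235),"bottleA");ch((231,162,246,208),"bottleC");ch((160,250,198,335),"bottleB");ch((288,192,335,240),"crank");ch((248,198,285,220),"jar")
g=T[0].max(2); u,v=proj(T,(551,-399,230)); u,v=int(u),int(v); print("cap on hook: bright px",(g[v-25:v+25,u-25:u+25]>150).sum(),"bar dark",g[v-3:v+4,u-3:u+4].min())
# crank grip position
u,v=proj(T,(478,-31,155));print("grip px expected",u,v)
m=np.zeros_like(g);m[int(v)-14:int(v)+14,int(u)-10:int(u)+10]=g[int(v)-14:int(v)+14,int(u)-10:int(u)+10]<45
y,x=np.nonzero(m);print(plane(T,x.mean(),y.mean(),155) if len(x) else None,len(x))
E
```

```text
[477.64304287 -31.84239438 299.53066384] [-0.45677247  0.81077367 -0.31568717]
bottleA (196, 172, 219, 235) 2.4 0
bottleC (231, 162, 246, 208) 2.5 0
bottleB (160, 250, 198, 335) 2.2 0
crank (288, 192, 335, 240) 3.0 16
jar (248, 198, 285, 220) 11.0 29
cap on hook: bright px 1287 bar dark 41
grip px expected 273.9553017556986 236.87115353967852
[452.05945293 -33.64603205 155.        ] 1
```

```bash
python3 -c "
from station import robot
print(robot.hand_in())"
```

```text
the job is handed in; nothing more can be done
None
```

I handed the job in at about 25 s: the cap is unscrewed and hanging on the hook, the fossils are in the tray, the jar is back against its upright stop, and the bottles are unmoved; the final fossil and jar checks were by pixel values, and `hand_in()` returned no verdict.

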